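Lock the cabinet pull onto the painting stand

ROBOT

A 6-joint arm with a two-finger parallel gripper is mounted at the origin on the work surface. World frame = base frame: x ahead of the robot, y to its left, z up, the work surface at z = 0. Lengths are in m, angles in rad, forces in N, time in s.
With the tool pointing down it reaches from about 0.275 to 0.825 m from the base axis. Payload 5.2 kg.
Tool frame: the origin (TCP) lies at the very end of the fingers, on their centre line; the grasp point (between the pads) lies 19 mm behind it (robot.tcp_to_grasp is the distance from the TCP to the grasp point, in m); z points along the fingers, y is the line along which they close (so a half turn about z gives the same grasp; the last joint's range is limited). The gripper opens to 93 mm and grips with 3 to 60 N. Pads are 15 mm wide; open, the fingers measure 128 mm over their backs; the gripper's body (75 mm by 188 mm) begins 65 mm behind the grasp point.
Start: joints at [-1.357, 0.259, 1.535, -0, 1.348, -0.203], TCP at [0.223, -0.503, 0.219] pointing down, gripper open.
Joint ranges: [-3.14, 3.14], [-0.91, 2.08], [0.19, 2.58], [-1.22, 4.36], [0.22, 2.71], [-3.12, 3.12]. Speed limits (rad/s): [2.57, 2.57, 3.14, 3.14, 3.14, 3.14].

INTERFACE

Orientations are given as a unit quaternion [x, y, z, w].
In Python, from station import robot, hand, vision, status gives the robot as it stands. The module is installed in compiled form; this text tells all that it offers. Calls block until the motion is done:
- robot.move_ptp(position, orientation): joint-space move of the TCP to a pose.
- robot.movel(position, rot=None, vel=0.15): straight line of the TCP; rot=None keeps the orientation; vel is the mean speed in m/s.
- robot.goto_joints(angles): joint-space move.
- hand.ungrasp() and hand.clamp(grip_force=None): open the fingers fully, or close them until they stop; grip_force is the grip in N (None keeps the last).
- robot.sleep(seconds).
- robot.inverse_kinematics(position, orientation): joint angles nearest the present ones, or None.
- vision.read_camera(name): name is "scene" or "top"; returns a dict with "img" (400x640x3 uint8, red, green, blue), "z_map" (400x640 float32, m along the optical axis (not along the pixel's ray), 0 where there is no reading), "fx", "fy", "cx", "cy" (pixels), "xyz" and "orientation" of the camera in the world. Camera axes: x right, y down, z forward; pixel columns grow to the right and rows downward; lengths in m; the calibration is good to about 2 mm. A picture is of the moment at which its call begins.
A pose or a line that the arm cannot do raises robot.MotionError and nothing moves.
- robot.hand_in(): hands the job in; it is judged then, once.
Readings, each from a call of its own:
- status.current_clock(): time.
- status.current_qpos(): joint angles.
- status.current_qvel(): joint speeds.
- status.current_joint_efforts(): joint torques, N m.
- status.current_tool_pos(): TCP position.
- status.current_orientation(): TCP orientation.
- status.current_force(): force on the tool from outside, world axes, zero at the start.
- status.current_torque(): the same for the moment, N m.
- status.current_finger_gap(): finger opening in m.
- status.current_finger_force(): force on a finger pad.
Only numpy, scipy, OpenCV 4.12 (cv2) and the standard library are available. Lean on these libraries where they do the work, as an engineer would, in place of code of your own. Each camera call takes 0.05 s, during which the arm holds its last target. There are 200 camera calls.

TASK

Mount the blue-backed cabinet pull on the sloped painting stand: slip the keyhole in its backplate over the red-headed stud until the plate lies flat on the face, then slide it down the slope until the stud is fully home at the narrow end of the slot, and let go. Feel for the stud and work gently: do not press or jam the plate hard against the stud or stand, and leave the paint tin, the brush and the sanding block where they are.

Things in the scene. Friction and masses are not known exactly. Their poses are not given: they have to be found in the camera images.
- pull: Loose cabinet pull, 0.3 kg, flat on the bench, bar up. Blue steel backplate 124 (x) x 64 (y) x 4 mm; origin at the centre of its underside, z up. Keyhole through the plate: 8-sided hole 19 mm across at x = +26, y = 0 mm; from it a 9 mm wide slot runs to +x, ending squarely at x = +51 mm. At the start +x points roughly away from the robot.
- pull_grip (a point): Centre of the pull's dark wooden bar (60 mm along x, 16 mm wide along y, 14 mm tall), at x = -17, y = 0, z = +34 mm in the pull's frame; 23 mm free height under it, two brass posts at x = -41 and +7 mm. Take it here, fingers closing across its 16 mm.
- pull_hole (a point): Centre of the keyhole's wide 19 mm hole, on the plate's underside.
- pull_slot_end (a point): On the plate's underside, 22 mm from pull_hole towards the pull's +x: where the stud's neck axis sits when it touches the end of the slot.
- stand: Fixed wooden painting stand; plywood face 200 mm (up the slope) x 180 mm, sloping 20 degrees, high side at stand +x, away from the robot. Origin on the bench under the face centre, which is 64 mm up. It carries the stud, square to the face: red head 16 mm diameter, 4 mm thick, on a steel neck 6 mm in diameter; the head's underside is 7 mm and its top 11 mm above the face.
- face: The stand's face as a frame: origin on its surface, middle of a dark track; x up the slope, y across along the track, z out. The stud is clamped immovably in the track at x = 0, y anywhere from -15 to +15 mm: not measured, see or feel for it. Mounted, the pull has its axes parallel to these, underside on the face, pull_slot_end at x = 0, having slid 22 mm to -x.
- tin: Bystander: closed paint tin, 84 mm diameter, 100 mm tall, standing; origin at the centre of its underside.
- brush: Bystander: paint brush about 200 mm long lying on the bench; origin at the middle of its length, underneath.
- sander: Bystander: cork sanding block 90 x 55 x 26 mm; origin at the centre of its underside.
Mind the look-alikes: they are no part of the job. Several things have the shape of the pull; the one meant has the colours described above.

How it is judged:
By the outcome, as a careful person would: the job done as asked, in the order asked, and still so for the second after the job is handed in, with the robot touching nothing.
It also fails if it takes over 58 s, if anything falls off the work surface, if the arm or the gripper's body presses on something with over 40 N, if the wrist force passes 120 N, or if a joint passes its speed limit or range.

## Working session

There is one attempt and no reset: what is moved stays moved. The work goes in short steps, each a Python script; the robot and the scene stay as the last script left them, time stands still between calls to the robot, and variables do not carry over. Pictures are saved under pics/ and viewed, at most 10 in all, crops included, and the job is handed in when it is done.

```bash
mkdir -p pics; cat > h.py <<'E'
import numpy as np, cv2
from scipy.spatial.transform import Rotation as R
from station import robot, hand, vision, status
def grab(n):
    c=vision.read_camera(n); c['Rm']=R.from_quat(c['orientation']).as_matrix(); return c
def cloud(c):
    v,u=np.mgrid[:400,:640]; z=c['z_map']
    p=np.stack([(u-c['cx'])/c['fx']*z,(v-c['cy'])/c['fy']*z,z],-1)
    return p@c['Rm'].T+np.array(c['xyz'])
def save(c,f): cv2.imwrite('pics/'+f,c['img'][...,::-1])
E
python3 - <<'E'
from h import *
import pickle
for n in('scene','top'):
    c=grab(n); save(c,n+'.png'); pickle.dump(c,open(n+'.pkl','wb')); print(n,c['xyz'],c['Rm'].round(3).tolist(),c['fx'],c['cx'],c['cy'])
print(status.current_clock())
E
```

```text
scene [1.43891838 0.04420752 0.85835421] [[-0.084, 0.703, -0.706], [0.996, 0.065, -0.054], [0.008, -0.708, -0.706]] 419.9332129381186 320.7695068348264 203.7284421591758
top [0.50875263 0.00807757 1.35036638] [[0.01, -0.995, 0.097], [-1.0, -0.012, -0.02], [0.021, -0.097, -0.995]] 408.58838288537396 323.6278418799953 208.50206651700572
0.1
```

View pics/scene.png

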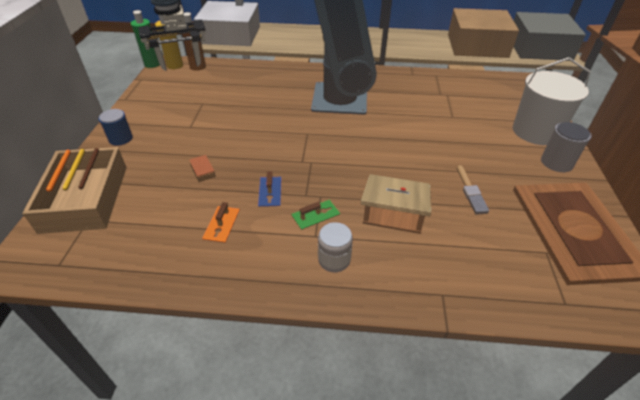

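View pics/top.png

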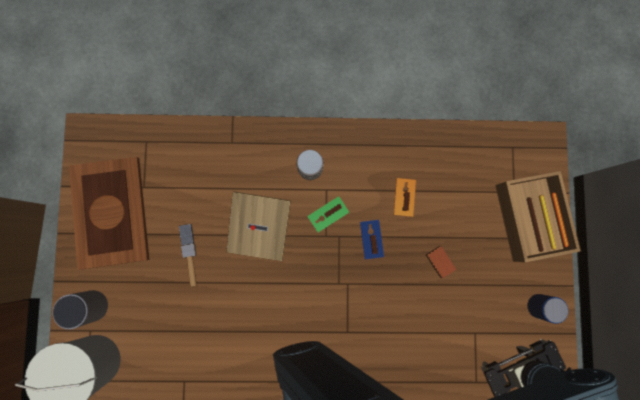

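The top view shows the blue pull at about (372,240), the stand at (258,227) with the red stud head at about (253,227) left of the track's middle. In the scene view the pull is at (270,190), the stand at (397,200) and the stud at (403,190). Next I measure them.

```bash
cat >> h.py <<'E'
def ray(c,uv,P0,n):
    uv=np.atleast_2d(uv).astype(float)
    d=np.c_[(uv[:,0]-c['cx'])/c['fx'],(uv[:,1]-c['cy'])/c['fy'],np.ones(len(uv))]@c['Rm'].T
    o=np.array(c['xyz']); t=((np.array(P0)-o)@n)/(d@n); return o+d*t[:,None]
def big(m):
    cs,_=cv2.findContours(m.astype(np.uint8),cv2.RETR_EXTERNAL,cv2.CHAIN_APPROX_NONE); return max(cs,key=cv2.contourArea)[:,0]
def rect(p):
    b=cv2.boxPoints(cv2.minAreaRect((p*1e4).astype(np.float32)))/1e4
    e1,e2=b[1]-b[0],b[2]-b[1]; l=e1 if np.hypot(*e1)>np.hypot(*e2) else e2
    return b.mean(0),np.hypot(*e1),np.hypot(*e2),e1,e2
Z=np.array([0,0,1.])
E
cat > m.py <<'E'
from h import *
import pickle
C={n:pickle.load(open(n+'.pkl','rb')) for n in('scene','top')}
win={'scene':dict(pull=(250,170,292,212),stand=(355,170,440,235)),'top':dict(pull=(352,212,392,265),stand=(220,185,298,268))}
def sub(c,w):
    m=np.zeros((400,640),bool); m[w[1]:w[3],w[0]:w[2]]=1; return m
for n,c in C.items():
    hsv=cv2.cvtColor(c['img'],cv2.COLOR_RGB2HSV); H,S,V=cv2.split(hsv)
    m=sub(c,win[n]['pull'])&(H>105)&(H<130)&(S>110)
    p=ray(c,big(m),[0,0,.004],Z)[:,:2]
    ctr,a,b,e1,e2=rect(p); print(n,'pull',ctr.round(4),a.round(4),b.round(4),np.degrees(np.arctan2(e1[1],e1[0])).round(1))
    P=cloud(c); ms=sub(c,win[n]['stand'])&(P[...,2]>.025)&(P[...,2]<.11)
    ms=cv2.erode(ms.astype(np.uint8),np.ones((3,3)))>0
    if n=='top':
        q=P[ms]; 
        for _ in range(4):
            A=np.c_[q[:,:2],np.ones(len(q))]; k=np.linalg.lstsq(A,q[:,2],rcond=None)[0]; r=q[:,2]-A@k; q=q[abs(r)<.004]
        nn=np.array([-k[0],-k[1],1]);nn/=np.linalg.norm(nn); print('plane',k,'tilt',np.degrees(np.arccos(nn[2])),'dir',np.degrees(np.arctan2(k[1],k[0])),r.std())
        P0=np.array([q[:,0].mean(),q[:,1].mean(),0]);P0[2]=k@[P0[0],P0[1],1]
    # face outline on plane
    ex=Z-0; ex=np.array([nn[2]*k[0],nn[2]*k[1],0]); ex=np.array([k[0],k[1],k[0]**2+k[1]**2]);ex/=np.linalg.norm(ex); ey=np.cross(nn,ex)
    if n=='top':
        mm=sub(c,win[n]['stand'])&(P[...,2]>.02)&(abs((P-P0)@nn)<.006)
        f=ray(c,big(mm),P0,nn)-P0; ctr,a,b,e1,e2=rect(np.c_[f@ex,f@ey]); print('face',ctr,a,b,np.degrees(np.arctan2(e1[1],e1[0])))
        O=P0+ctr[0]*ex+ctr[1]*ey; print('O',O)
    mr=sub(c,win[n]['stand'])&((H<8)|(H>172))&(S>140)
    ys,xs=np.nonzero(mr); s=ray(c,[[xs.mean(),ys.mean()]],O+.0105*nn,nn)[0]-O; print(n,'stud',len(xs),xs.mean(),ys.mean(),s@ex,s@ey)
    w=win[n]; cr=[c['img'][y0:y1,x0:x1] for x0,y0,x1,y1 in w.values()]
    cv2.imwrite(f'pics/c_{n}.png',np.hstack([cv2.resize(i,(400,400),interpolation=cv2.INTER_CUBIC) for i in cr])[...,::-1])
E
python3 m.py; python3 -c "
import cv2,numpy as np
a=[cv2.resize(cv2.imread(f'pics/c_{n}.png'),(600,300)) for n in('scene','top')];cv2.imwrite('pics/cc.png',np.vstack(a))"
```

```text
scene pull [ 0.5425 -0.1774] 0.0566 0.1149 -82.6Traceback (most recent call last):
  File "m.py", line 21, in <module>
    ex=Z-0; ex=np.array([nn[2]*k[0],nn[2]*k[1],0]); ex=np.array([k[0],k[1],k[0]**2+k[1]**2]);ex/=np.linalg.norm(ex); ey=np.cross(nn,ex)
                         ^^
NameError: name 'nn' is not defined. Did you mean: 'np'?
[ WARN:0@0.016] global loadsave.cpp:275 findDecoder imread_('pics/c_scene.png'): can't open/read file: check file path/integrity
Traceback (most recent call last):
cv2.error: OpenCV(4.12.0) /io/opencv/modules/imgproc/src/resize.cpp:4208: error: (-215:Assertion failed) !ssize.empty() in function 'resize'
```

```bash
sed -i "s/for n in('scene','top')}/for n in('top','scene')}/; s/ex=Z-0; ex=np.array(\[nn\[2\]\*k\[0\],nn\[2\]\*k\[1\],0\]); //" m.py
python3 m.py; python3 -c "
import cv2,numpy as np
a=[cv2.resize(cv2.imread(f'pics/c_{n}.png'),(600,300)) for n in('scene','top')];cv2.imwrite('pics/cc.png',np.vstack(a))"
```

```text
top pull [ 0.5408 -0.1782] 0.0598 0.1189 -82.3
plane [ 0.35951401 -0.05415036 -0.13113608] tilt 19.979709314207472 dir -8.565559410667953 0.0019475530508696443
face [-0.00318319  0.00060908] 0.180149 0.20130019 -89.921036
O [0.57455539 0.18905715 0.06518712]
top stud 16 252.25 227.375 -0.0018456791844942881 0.014029498410477143
scene pull [ 0.5425 -0.1774] 0.0566 0.1149 -82.6
scene stud 8 403.0 188.5 0.002701731096260927 0.01508912634299805
```

View pics/cc.png

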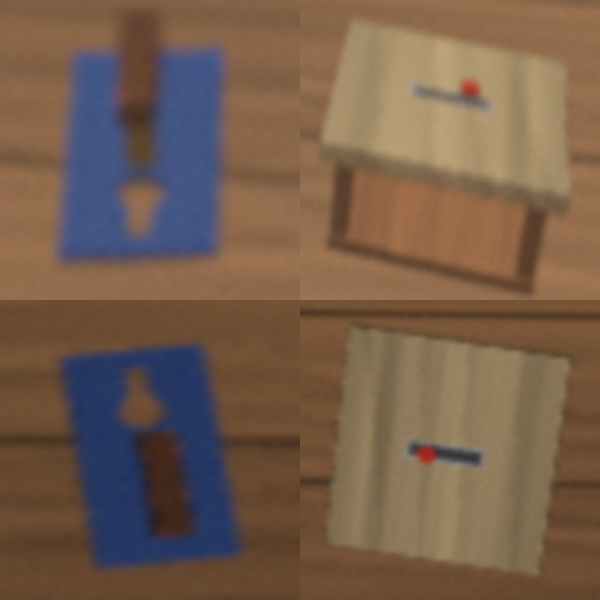

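The crops show the keyhole at the pull's far end (+x at yaw about +7.6°). They also show the stud near the track's left end, at face y of about +14.5 mm. Next I grasp and lift the pull.

```bash
cat >> h.py <<'E'
O=np.array([.5746,.1891,.0645]); 
RF=(R.from_euler('z',-8.5,degrees=True)*R.from_euler('y',-20,degrees=True)).as_matrix()
RP=R.from_euler('z',7.6,degrees=True).as_matrix()
FLIP=[np.diag([1,-1,-1.]),np.diag([-1,1,-1.])]
F=0
G=np.array([-.017,0,.015])   # TCP in the pull frame
def q(Rm): return R.from_matrix(Rm@FLIP[F]).as_quat()
def ftcp(p): return O+RF@(np.array(p)+G)   # pull origin in face frame -> TCP
def ff(): return RF.T@np.array(status.current_force())
E
python3 - <<'E'
from h import *
import h
T=R.from_quat(status.current_orientation()).as_matrix(); print(T.round(2).tolist())
pc=np.array([.5415,-.178,0])
for f in(0,1):
    h.F=f
    for P,Q in((pc+RP@G,q(RP)),(ftcp([-.026,.0145,.04]),q(RF)),(ftcp([-.05,.0145,0]),q(RF))):
        j=robot.inverse_kinematics(P,Q); print(f,P.round(3),None if j is None else np.round(j,2))
E
```

```text
[[0.91, 0.4, -0.0], [0.4, -0.91, 0.0], [0.0, -0.0, -1.0]]
0 [ 0.525 -0.18   0.015] [-0.53  0.48  1.76 -0.    0.9   0.91]
0 [0.518 0.212 0.101] [ 0.28  0.24  1.94 -0.24  0.65  2.17]
0 [0.509 0.214 0.056] [ 0.29  0.31  2.   -0.29  0.53  2.24]
1 [ 0.525 -0.18   0.015] [-0.53  0.48  1.76 -0.    0.9  -2.24]
1 [0.518 0.212 0.101] [ 0.28  0.24  1.94 -0.24  0.65 -0.97]
1 [0.509 0.214 0.056] [ 0.29  0.31  2.   -0.29  0.53 -0.9 ]
```

```bash
python3 - <<'E'
from h import *
pc=np.array([.5415,-.178,0]); g=pc+RP@G
robot.move_ptp(g+[0,0,.12],q(RP)); robot.movel(g+[0,0,.001],vel=.12)
print(status.current_force())
hand.clamp(35); print('gap',status.current_finger_gap(),status.current_finger_force(),status.current_force())
robot.movel(g+[0,0,.2],vel=.2)
p=ftcp([-.026,.0145,.08]); robot.move_ptp(p,q(RF)); robot.movel(ftcp([-.026,.0145,.03]),vel=.1)
robot.sleep(.3); print('err',np.array(status.current_tool_pos())-ftcp([-.026,.0145,.03]),'F',ff(),status.current_torque(),status.current_finger_gap(),status.current_clock())
import pickle
for n in('top','scene'): c=grab(n); pickle.dump(c,open(n+'2.pkl','wb')); cv2.imwrite(f'pics/{n}2.png',cv2.resize(c['img'][165:275,200:320] if n=='top' else c['img'][140:250,340:460],(600,550),interpolation=cv2.INTER_CUBIC)[...,::-1])
E
python3 -c "
import cv2,numpy as np
cv2.imwrite('pics/p2.png',np.hstack([cv2.resize(cv2.imread(f'pics/{n}2.png'),(400,367)) for n in('top','scene')]))"
```

```text
[-1.02816651 -0.8172685  -0.01276139]
gap 0.01601174773341223 34.99506175518036 [ 0.24698689 -1.65830239 -0.34572987]
err [0.00019229 0.00020009 0.00067083] F [-0.50374436  0.94827798 -2.13716402] [0.10443957 0.36164179 0.00708576] 0.016049237194272266 7.65
```

View pics/p2.png

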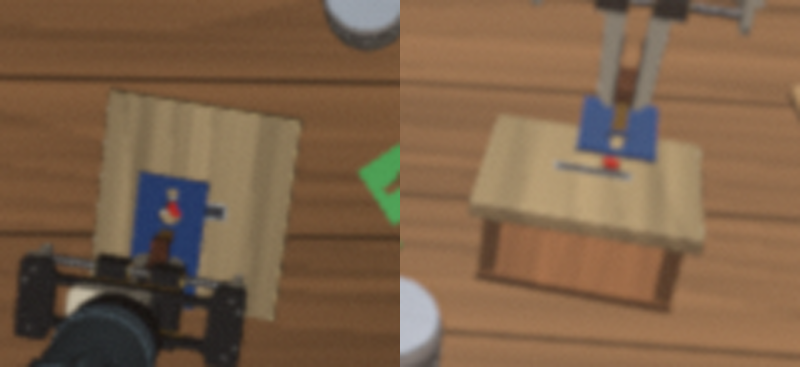

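The top view shows the red head through the keyhole at about (173,210). The scene view shows the plate's far edge just behind the stud at (611,163). Next I measure the plate relative to the stud.

```bash
python3 - <<'E'
from h import *
import pickle
nn=RF[:,2]
for n,w in(('top',(230,205,275,260)),('scene',(380,155,425,195))):
    c=pickle.load(open(n+'2.pkl','rb'));H,S,V=cv2.split(cv2.cvtColor(c['img'],cv2.COLOR_RGB2HSV))
    m=np.zeros((400,640),bool);m[w[1]:w[3],w[0]:w[2]]=1
    b=m&(H>105)&(H<130)&(S>110); r=m&((H<8)|(H>172))&(S>140)
    ys,xs=np.nonzero(b); f=(ray(c,np.c_[xs,ys],O+.0347*nn,nn)-O)@RF
    # far part of plate: half-pixel-centre rows, y midpoints in x-bins
    for x in np.arange(-.01,.042,.004):
        s=f[(f[:,0]>x)&(f[:,0]<=x+.004)]
        if len(s): print(n,round(x*1e3),(s[:,1].min()*1e3).round(1),(s[:,1].max()*1e3).round(1),'mid',((s[:,1].min()+s[:,1].max())*500).round(1),len(s))
    ys,xs=np.nonzero(r); print('red',len(xs),(ray(c,[[xs.mean(),ys.mean()]],O+.0105*nn,nn)-O)@RF)
E
```

```text
top -10 -12.5 43.3 mid 15.4 18
top -6 -12.1 43.6 mid 15.7 16
top -2 -14.8 44.3 mid 14.8 15
top 2 -14.0 41.6 mid 13.8 15
top 6 -16.7 41.9 mid 12.6 18
top 10 -16.3 42.3 mid 13.0 19
top 14 -12.9 42.6 mid 14.8 20
top 18 -12.2 43.3 mid 15.6 20
top 22 -11.8 43.6 mid 15.9 18
top 26 -14.4 44.0 mid 14.8 24
top 30 -14.1 41.3 mid 13.6 24
top 34 4.7 41.6 mid 23.2 3
red 10 [[-0.00313112  0.01536896  0.0105    ]]
scene -10 -8.5 43.3 mid 17.4 7
scene -6 -11.2 40.6 mid 14.7 7
scene -2 -8.1 43.4 mid 17.7 7
scene 2 -10.7 40.8 mid 15.0 7
scene 6 -10.3 43.5 mid 16.6 8
scene 10 -2.0 38.2 mid 18.1 6
scene 14 -9.9 41.0 mid 15.6 8
scene 18 -1.6 38.4 mid 18.4 7
scene 22 -9.5 41.1 mid 15.8 8
scene 26 -3.9 35.9 mid 16.0 7
scene 30 -9.1 43.9 mid 17.4 9
scene 34 36.0 36.0 mid 36.0 1
red 8 [[-0.00010118  0.01400381  0.0105    ]]
```

```bash
cat >> h.py <<'E'
def step(p,vel=.03,wait=.08):
    robot.movel(ftcp(p),vel=vel); robot.sleep(wait); return ff()
def descend(x,y,z0,z1,base,lim=3.,dz=.001):
    """lower along the face normal until contact; returns z, force"""
    z=z0
    while z>z1:
        z-=dz; f=step([x,y,z])-base
        if f[2]>lim or np.hypot(*f[:2])>lim: break
    return z,f
def tq(): return RF.T@np.array(status.current_torque())
E
python3 - <<'E'
from h import *
x,y=-.026,.0145
base=step([x,y,.016],.06,.3); b2=tq(); print(base)
z,f=descend(x,y,.0145,-.004,base); print('z',z,'f',f.round(2),'tq',(tq()-b2).round(3),RF.T@(np.array(status.current_tool_pos())-O)-G,status.current_clock())
E
```

```text
[-1.18597998  0.4713986  -1.39581642]
z -0.000500000000000003 f [-1.38 -1.36 10.52] tq [-0.244  0.316  0.008] [-0.0258331   0.01458435  0.00047835] 13.4333
```

The plate reached face level at z ≈ 0.5 mm without touching the head, so the stud is through the keyhole. Next I back off slightly and slide down the slope.

```bash
python3 - <<'E'
from h import *
base=np.array([-1.19,.47,-1.40]); x,y,z=-.026,.0145,.0012
print('up',(step([x,y,z],wait=.3)-base).round(2))
while x>-.0525:
    x-=.0015 if x>-.043 else .0007
    f=step([x,y,z],vel=.03)-base; print(round(x*1e3,1),f.round(1))
    if abs(f[1])>2.5: y+=np.sign(f[1])*.0005
    if f[2]>5: z+=.0004
    if f[0]>6 or np.linalg.norm(f)>12: break
print(y,z,RF.T@(np.array(status.current_tool_pos())-O)-G,(tq()).round(2),status.current_clock())
E
```

```text
up [-0.43 -0.08 -0.65]
-27.5 [ 0.8 -0.4 -0.6]
-29.0 [ 0.1 -2.  -1.1]
-30.5 [ 0.8 -0.6 -1.1]
-32.0 [-0.7 -1.1 -1.2]
-33.5 [-0.1  0.1 -0.1]
-35.0 [ 0.5 -0.8  0.1]
-36.5 [ 0.  -0.4 -0.8]
-38.0 [-0.2  0.3 -1.1]
-39.5 [ 0.  -1.5 -0.2]
-41.0 [ 0.7 -0.4 -0.8]
-42.5 [ 0.6  0.3 -1.6]
-44.0 [ 0.8 -0.8 -1.2]
-44.7 [ 0.3 -1.2 -1.6]
-45.4 [-0.1 -1.  -0.7]
-46.1 [ 0.8 -1.4 -0.9]
-46.8 [ 0.7 -0.1 -1.2]
-47.5 [ 0.5 -0.7 -1.3]
-48.2 [ 0.  -0.6 -0.4]
-48.9 [ 0.1 -0.3 -1. ]
-49.6 [ 1.1 -0.8 -1.5]
-50.3 [ 4.7 -0.5 -3.2]
-51.0 [ 6.4 -1.  -3.4]
0.0145 0.0012 [-0.04956497  0.01480512  0.00136608] [-0.17 -0.6  -0.08] 21.3167
```

The end of the slot was felt at about −50 mm. Next I ease the pressure, settle onto the face, release and look.

```bash
python3 - <<'E'
from h import *
base=np.array([-1.19,.47,-1.40]); x,y=-.0504,.0145
print((step([x,y,.0012],wait=.2)-base).round(1))
z=.0012
while z>-.002:
    z-=.0004; f=step([x,y,z])-base; print(round(z*1e3,1),f.round(1))
    if f[2]>1.5: break
hand.clamp(8); robot.sleep(.2); print('soft',(ff()-base).round(1))
hand.ungrasp(); robot.sleep(.2)
robot.movel(ftcp([x,y,.1]),vel=.15)
robot.movel(np.array(status.current_tool_pos())+[-.12,-.15,.1],vel=.25)
import pickle
im=[]
for n in('top','scene'):
    c=grab(n); pickle.dump(c,open(n+'3.pkl','wb'))
    im.append(cv2.resize(c['img'][185:275,215:305] if n=='top' else c['img'][160:240,355:445],(400,400),interpolation=cv2.INTER_CUBIC))
cv2.imwrite('pics/p3.png',np.hstack(im)[...,::-1]); print(status.current_clock())
E
```

```text
[ 4.7 -0.1 -3. ]
0.8 [ 5.5 -1.  -2. ]
0.4 [ 5.4 -2.2  1.3]
-0.0 [ 5.9 -2.1  4.7]
soft [ 5.4 -2.3  6.1]
26.6
```

View pics/p3.png

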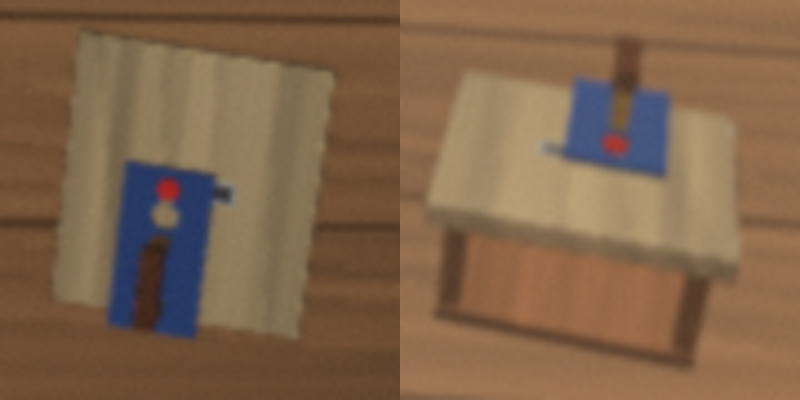

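The top view shows the plate flat with the red head at the slot's end (168,188) and the open hole at (165,213). The scene view agrees, with the head at (616,145). One numeric check of seating before handing in.

```bash
python3 - <<'E'
from h import *
import pickle
nn=RF[:,2]
for n,w in(('top',(215,185,305,275)),('scene',(355,160,445,240))):
    c=pickle.load(open(n+'3.pkl','rb'));H,S,V=cv2.split(cv2.cvtColor(c['img'],cv2.COLOR_RGB2HSV))
    m=np.zeros((400,640),bool);m[w[1]:w[3],w[0]:w[2]]=1
    b=m&(H>105)&(H<130)&(S>110); r=m&((H<8)|(H>172))&(S>140)
    f=(ray(c,big(b),O+.004*nn,nn)-O)@RF; ctr,a,bb,e1,e2=rect(f[:,:2])
    ys,xs=np.nonzero(r); s=((ray(c,[[xs.mean(),ys.mean()]],O+.011*nn,nn)-O)@RF)[0]
    print(n,'plate ctr',ctr.round(4),a.round(4),bb.round(4),np.degrees(np.arctan2(e1[1],e1[0])).round(1),'xmax',f[:,0].max().round(4),'stud',len(xs),s.round(4))
    P=(cloud(c)[b]-O)@RF; A=np.c_[P[:,:2],np.ones(len(P))]; print('plate plane',np.linalg.lstsq(A,P[:,2],rcond=None)[0].round(4))
E
```

```text
top plate ctr [-0.0493 -0.0024] 0.0267 0.1195 -89.9 xmax 0.0104 stud 15 [-0.0017  0.0135  0.011 ]
plate plane [ 1.0814 -1.5138  0.0784]
scene plate ctr [-0.0437  0.0346] 0.1016 0.019 -0.5 xmax 0.0071 stud 7 [0.0024 0.0143 0.011 ]
plate plane [-0.0006 -0.0006  0.0051]
```

```bash
python3 -c "
from h import *
print(robot.hand_in(), status.current_clock())"
```

```text
the job is handed in; nothing more can be done
the job is handed in; nothing more can be done
```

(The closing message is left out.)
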